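# Make up the stone sieve stack on the setter's bench

### The arm

A 7-joint arm with a two-finger parallel gripper is mounted at the origin on the work surface. World frame = base frame: x ahead of the robot, y to its left, z up, the work surface at z = 0. Lengths are in m, angles in rad, forces in N, time in s.
With the tool pointing down it reaches from about 0.4 to 0.875 m from the base axis. Payload 19.3 kg.
Tool frame: the origin (TCP) lies between the finger pads; the fingertips stand bot.nose_length ahead of it and the grasp point (between the pads) is the TCP (bot.nose_length is the distance from the TCP to the fingertips, in m); z points along the fingers, y is the line along which they close (so a half turn about z gives the same grasp; the last joint's range is limited). The gripper opens to 85 mm and grips with 20 to 120 N. Pads are 22 mm wide; open, the fingers measure 114 mm over their backs; the gripper's body (76 mm by 85 mm) begins 54 mm behind the grasp point. The pads swing forward as they close: fully open they stand 13 mm farther back than shut.
Start: joints at [1.261, 0.521, -0.036, 1.599, 0.021, 1.021, -0.113], TCP at [0.148, -0.607, 0.25] pointing down, gripper open.
Joint ranges: [-2.91, 2.91], [-0.3, 2.13], [-1.5, 1.42], [0.17, 2.43], [-1.26, 4.41], [0.16, 1.93], [-2.52, 2.52]. Speed limits (rad/s): [1.89, 1.89, 2.39, 2.39, 3.01, 3.01, 3.01].

### API

Orientations are given as a rotation vector (axis times angle).
In Python, from plant import bot, imaging gives the robot as it stands. The module is installed in compiled form; this text tells all that it offers.
- The arm moves only by the shell command python3 -m pendant 'ROWS' [OPENING] [FORCE]. ROWS is JSON, a list of rows, each a list of 6 numbers: the shift along the tool's x, y, z in cm, then the turn, a rotation vector about the tool's x, y, z in rad. A call has exactly 8 rows; each row shifts and turns the commanded pose from where the row before left it, along the tool's axes as they then stand; what a row does not reach is not made up. A row lasts 1/12 s, in which the tool goes at most 41.7 mm and 7.16 degrees, less where a joint would pass 70% of its speed; a pose out of reach is approached as far as the arm can. A call with a gripper value outside its range is refused whole. OPENING is the opening, from 0 (shut) to 1 (fully open), set as the call begins (- or left out, the last holds). The fingers move at their own pace and stop on an object; FORCE is the grip in N (left out, the last holds). Time passes only in rows, so rows that do not move let the fingers close, or fill a call up. It gives the time, the measured TCP pose, the force, the opening and the grip force at its end, in the units of the state.
- bot.read_state(): the state, without advancing time (a new reading comes with each control period).
- imaging.capture(name): name is "side" or "top"; returns (picture, depth): 400x640x3 uint8, red, green, blue; 400x640 float32, m along the optical axis (not along the pixel's ray), 0 where there is no reading.
- imaging.camera_info(name): a dict with "camera_matrix" (3x3 intrinsics, pixels), "position" and "attitude" of the camera in the world. Camera axes: x right, y up, looking along -z (the intrinsics and any distortion apply to the point x, -y, -z); pixel columns grow to the right and rows downward; lengths in m; the calibration is good to about 2 mm. A picture is of the moment at which its call begins. camera_info takes no time and is no camera call.
- bot.sign_off(): hands the job in; it is judged then, once.
The state is a dict: "clock": time; "q": joint angles; "dq": joint speeds; "joint_torque": joint torques, N m; "position": TCP position; "tcp_rot": TCP orientation; "ft_force": force on the tool from outside, world axes, zero at the start; "moment": the same for the moment, N m; "width": finger opening in m; "finger_force": force on a finger pad.
Only numpy, scipy, OpenCV 4.12 (cv2) and the standard library are available. Lean on these libraries where they do the work, as an engineer would, in place of code of your own. Each camera call takes 0.05 s, during which the arm holds its last target. There are 200 camera calls.

### The job

Make up the sieve stack for sorting small stones, building it from the bottom up, one piece at a time: stand the steel pan in the middle of the white sorting pad, then seat the fine blue sieve in it, then the medium white one, then the coarse red one, and last press the black lid onto the red sieve until its brass tabs click under the rim and it sits fully home. Leave the violet sieve and the pot of burs where they stand.

Things in the scene. Friction and masses are not known exactly. Their poses are not given: they have to be found in the camera images.
- pad: Flat white square sorting pad, 120 x 120 x 4 mm, fixed to the bench. Origin at the centre of its underside, z up; top at z 4 mm.
- pan: Bare steel receiving pan, closed floor: a round cup 60 mm across, 24 mm high, upright, flat underside. Origin: centre of the underside, z up; yaw does not matter. Bore of radius 25 mm from the rim (z 24) down to the floor (z 4). Grip it across the outside. About 0.13 kg.
- blue_sieve: Blue ring-shaped sieve, fine holes (2 mm): 60 mm across, 26 mm high. Origin: centre of its underside, z up, round. Tapered spigot z 0 to 6 mm (radius 20 at the bottom, 23.5 at z 6), then body radius 30 up to the rim, z 26; bore radius 25 down to the plate at z 9. Its spigot drops into the bore below, shoulder (z 6) on that rim: seated, its origin is 18 mm above the pan's. 0.09 kg.
- white_sieve: White sieve, medium holes (3.5 mm): shape, sizes and mass of the blue sieve. Seated on a sieve, its origin is 20 mm above that sieve's origin. Grip every sieve across the outside with the fingertips above its z 7 mm, to stay clear of the piece below.
- red_sieve: Red sieve, coarse holes (5.5 mm): shape, sizes and mass of the blue sieve. Seated on a sieve, its origin is 20 mm above that sieve's origin. As on all of them, an outside groove (z 17 to 22 mm, 2.5 mm deep) under the 4 mm lip of the rim takes the lid's tabs.
- lid: Black lid, upright, 41 mm high, 67 mm over its two brass spring tabs (at +y, -y). Origin: centre of its underside, z up. Plug z 0 to 15 mm (radius 20, from z 3 up 24), plate z 15 to 19, knob radius 11, z 19 to 41: grip this. Set down, it stops on its tabs, origin 20 mm above the sieve's; a push of 6 to 12 N snaps them under the lip: plate on rim, origin 11 mm above the sieve's. 0.06 kg.
- violet_sieve: Violet sieve, a size not wanted now: shape and sizes of the blue sieve. To be left where it stands.
- bur_pot: Blue-grey pot with a paper band, full of burs standing up: 53 mm across, 52 mm high, burs up to 76 mm. Origin at the centre of its underside, z up. To be left where it stands.
There are look-alikes about, which are no part of the job. What is shaped like the red_sieve but green is not meant.

How it is judged:
On the way, in this order (a step that is already met when the one before it is completed fails the run):
1. the steel pan stands flat in the middle of the white pad (horizontal distance between pan and pad below 0.02 m and z of pan in the frame of pad between 0.001 and 0.006 m and angle between the z axis of pan and the z axis of pad, either way round below 0.06 rad and angle between pan's own z axis and vertical below 0.08 rad), for 0.2 s.
2. the blue sieve is seated on the pan (horizontal distance between blue_sieve and pan below 0.004 m and z of blue_sieve in the frame of pan between 0.015 and 0.02 m and angle between the z axis of blue_sieve and the z axis of pan, either way round below 0.06 rad and angle between blue_sieve's own z axis and vertical below 0.08 rad), for 0.2 s.
3. the white sieve is seated on the blue one (horizontal distance between white_sieve and blue_sieve below 0.004 m and z of white_sieve in the frame of blue_sieve between 0.017 and 0.022 m and angle between the z axis of white_sieve and the z axis of blue_sieve, either way round below 0.06 rad and angle between white_sieve's own z axis and vertical below 0.08 rad), for 0.2 s.
4. the red sieve is seated on the white one (horizontal distance between red_sieve and white_sieve below 0.004 m and z of red_sieve in the frame of white_sieve between 0.017 and 0.022 m and angle between the z axis of red_sieve and the z axis of white_sieve, either way round below 0.06 rad and angle between red_sieve's own z axis and vertical below 0.08 rad), for 0.2 s.
5. the lid is pressed down and clipped on the red sieve (horizontal distance between lid and red_sieve below 0.004 m and z of lid in the frame of red_sieve between 0.008 and 0.0122 m and angle between the z axis of lid and the z axis of red_sieve, either way round below 0.06 rad and angle between lid's own z axis and vertical below 0.08 rad), for 0.2 s.
At the end, for the whole second after the job is handed in: Pan flat on the pad within 20 mm of its centre; blue sieve on pan, white on blue, red on white, each within 2 mm of full depth and 4 mm of centre; lid on the red sieve within 4 mm of centre and 1.2 mm of fully down (tabs caught); all upright, released, at rest (all of step 1 and all of step 2 and all of step 3 and all of step 4 and all of step 5 and linear speed of each of pan, blue_sieve, white_sieve, red_sieve, lid below 0.02 m/s); the robot touches nothing.
It fails at once if the violet sieve is moved more than 25 mm or knocked over (distance of violet_sieve from where it was at the start of the episode above 0.025 m or angle between violet_sieve's own z axis and vertical above 0.5 rad).
It fails at once if the pot of burs is moved more than 25 mm or knocked over (distance of bur_pot from where it was at the start of the episode above 0.025 m or angle between bur_pot's own z axis and vertical above 0.5 rad).
It also fails if it takes over 131 s, if anything falls off the work surface, if the arm or the gripper's body presses on something with over 40 N, if the wrist force passes 120 N, or if a joint passes its speed limit or range.

## Working session

There is one attempt and no reset: what is moved stays moved. The work goes in short steps, Python scripts to look and compute and a shell command to move; the robot and the scene stay as the last step left them, time stands still between calls to the robot, and variables do not carry over. Pictures are saved under pics/ and viewed, at most 14 in all, crops included, and the job is handed in when it is done.

```bash
mkdir -p pics
cat > h.py <<'E'
import numpy as np, cv2
from scipy.spatial.transform import Rotation as R
from plant import bot, imaging
def shot(n,save=None):
    p,d=imaging.capture(n)
    if save: cv2.imwrite('pics/'+save,p[:,:,::-1])
    return p,d
def att(n):
    a=np.array(imaging.camera_info(n)['attitude'],float)
    return a if a.shape==(3,3) else (R.from_rotvec(a).as_matrix() if a.size==3 else R.from_quat(a).as_matrix())
def ray(n,u,v):
    i=imaging.camera_info(n);K=np.array(i['camera_matrix'])
    x=np.linalg.inv(K)@np.array([u,v,1.]); d=att(n)@np.array([x[0],-x[1],-x[2]])
    return np.array(i['position']),d
def onz(n,u,v,z):
    p,d=ray(n,u,v); return p+d*(z-p[2])/d[2]
def cloud(n,d):
    i=imaging.camera_info(n);K=np.array(i['camera_matrix'])
    v,u=np.mgrid[:d.shape[0],:d.shape[1]]
    c=np.stack([(u-K[0,2])/K[0,0]*d,-(v-K[1,2])/K[1,1]*d,-d],-1)
    return c@att(n).T+np.array(i['position'])
E
python3 - <<'E'
from h import *
for n in('side','top'):
    print(imaging.camera_info(n)); shot(n,n+'1.png')
s=bot.read_state();print(s,bot.nose_length)
E
```

```text
{'camera_matrix': array([[434.47030398,   0.        , 311.0578715 ],
       [  0.        , 434.47030398, 197.99670548],
       [  0.        ,   0.        ,   1.        ]]), 'position': array([0.42349899, 0.66804801, 0.57544251]), 'attitude': array([ 0.10799123, -1.32748176, -2.74356855])}
{'camera_matrix': array([[409.15730381,   0.        , 318.59995783],
       [  0.        , 409.15730381, 200.2962387 ],
       [  0.        ,   0.        ,   1.        ]]), 'position': array([0.36090759, 0.01238695, 0.98783695]), 'attitude': array([ 0.12495935, -0.15290064, -1.57420462])}
{'clock': 0.1, 'q': array([ 1.26077675,  0.5219559 , -0.0363523 ,  1.59991721,  0.02120592,
        1.0210688 , -0.11282481]), 'dq': array([-0.00040595, -0.0015621 ,  0.00010347, -0.00034223, -0.00057827,
        0.00025854,  0.00053371]), 'joint_torque': array([ 6.34567783e-03, -9.28501153e+01,  1.98532216e+00, -3.70532048e+01,
        1.82023854e-02,  5.38194145e-03,  1.63343208e-05]), 'position': array([ 0.14837646, -0.60686661,  0.24979416]), 'tcp_rot': array([-3.11809463e+00, -3.75673833e-01,  2.70984694e-04]), 'ft_force': array([ 0.71381295, -0.59491564, -0.62479767]), 'moment': array([-0.00820852, -0.03070261, -0.03578618]), 'finger_force': 0.0, 'width': 0.08529459030751846} 0.019
```

View pics/top1.png

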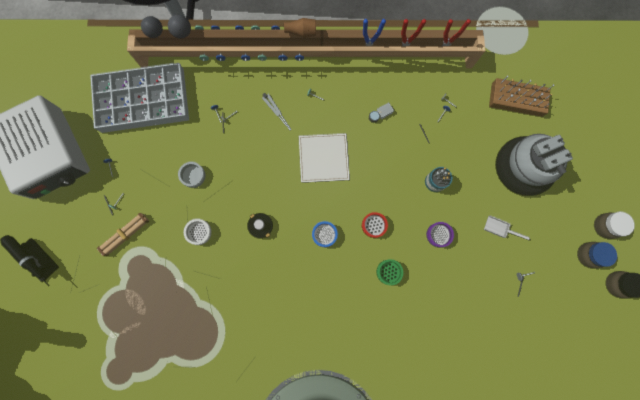

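View pics/side1.png

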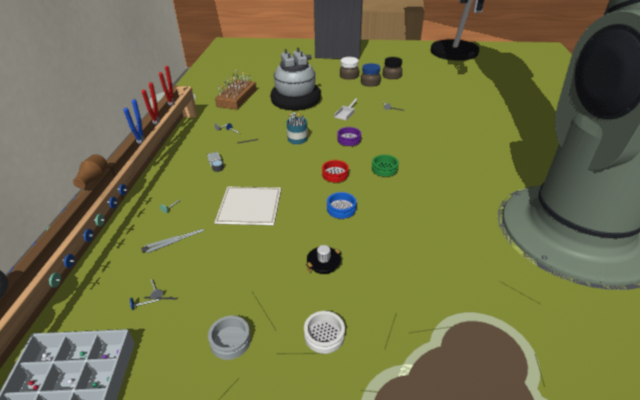

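The top view shows the pan at (191,175), white sieve (197,232), lid (260,225), blue (325,235), red (375,225), violet (440,235), green look-alike (389,272), bur pot (439,180) and pad (324,158). The side view shows the same items: pan (230,337), white (324,332), lid (323,260), blue (342,206), red (335,172), green (385,165).

For the red sieve, the candidates in the top view are the red ring at (375,225) and the green ring at (389,272). The task rules out green, so red it is.

```bash
cat > m.py <<'E'
from h import *
def circ(P):
    A=np.c_[2*P,np.ones(len(P))]; s=np.linalg.lstsq(A,(P**2).sum(1),rcond=None)[0]
    return s[:2],np.sqrt(max(0,s[2]+s[:2]@s[:2]))
def measure(objs,frames):
    for k,(x,y,r) in objs.items():
        for n,C in frames.items():
            w=np.hypot(C[...,0]-x,C[...,1]-y)<r+.012
            Z=C[...,2][w]; zt=np.percentile(Z[Z>.008],95)
            m=w&(C[...,2]>zt-.003)&(C[...,2]<zt+.004); P=C[m][:,:2]
            lo=P
            # outer hull of top-ring points, circle fit
            h=cv2.convexHull((lo*1e4).astype(np.float32))[:,0]/1e4
            c,rr=circ(h); mid=(P.max(0)+P.min(0))/2
            print(k,n,'ztop %.4f'%zt,'c',c.round(4),'r %.4f'%rr,'mid',mid.round(4),len(P))
E
python3 - <<'E'
from m import *
px=dict(pan=(191,175),white=(197,232),lid=(260,225),blue=(325,235),red=(375,225),violet=(440,235),pot=(439,180),green=(389,272))
sp=dict(pan=(230,337),white=(324,332),lid=(323,260),blue=(342,206),red=(335,172),violet=(349,137),pot=(297,130),green=(385,165))
F={}; 
for n in('top','side'):
    p,d=shot(n); F[n]=cloud(n,d)
    if n=='top':tp=p
    else: s_=p
    print(n,'zero',(d==0).mean(),'table z',np.median(F[n][200:300,250:400,2]))
o={}
for k,(u,v) in px.items():
    c=onz('top',u,v,.02); c2=onz('side',*sp[k],.02); print(k,c.round(3),c2.round(3)); o[k]=(c[0],c[1],.03)
measure(o,F)
for n,a in(('top',tp),('side',s_)):
    g=(a.min(2)>150).astype(np.uint8)
    cs=cv2.findContours(g,cv2.RETR_EXTERNAL,2)[0]
    t=(324,158) if n=='top' else (249,205)
    c=[c for c in cs if cv2.pointPolygonTest(c,t,False)>0]
    if c:
        ap=cv2.approxPolyDP(c[0],6,True)[:,0]; W=np.array([onz(n,u,v,.004) for u,v in ap]);print('pad',n,W.round(4),'ctr',W.mean(0), 'z',np.median(F[n][t[1]-8:t[1]+8,t[0]-8:t[0]+8,2]))
cv2.imwrite('pics/red.png',cv2.resize(tp[190:300,290:480,::-1],None,fx=4,fy=4))
E
```

```text
top zero 0.00385546875 table z -0.0003816923618935042
side zero 0.0042109375 table z 0.001916450562905736
pan [0.598 0.302 0.02 ] [0.598 0.309 0.02 ]
white [0.46  0.282 0.02 ] [0.461 0.287 0.02 ]
lid [0.475 0.134 0.02 ] [0.476 0.142 0.02 ]
blue [ 0.45 -0.02  0.02] [ 0.451 -0.009  0.02 ]
red [ 0.473 -0.14   0.02 ] [ 0.474 -0.127  0.02 ]
violet [ 0.448 -0.294  0.02 ] [ 0.45  -0.282  0.02 ]
pot [ 0.582 -0.3    0.02 ] [ 0.585 -0.308  0.02 ]
green [ 0.362 -0.169  0.02 ] [ 0.363 -0.164  0.02 ]
pan top ztop 0.0258 c [0.6005 0.3035] r 0.0293 mid [0.6005 0.3035] 91
pan side ztop 0.0267 c [0.6004 0.3046] r 0.0300 mid [0.6004 0.3044] 387
white top ztop 0.0273 c [0.4605 0.2822] r 0.0293 mid [0.4603 0.2817] 123
white side ztop 0.0283 c [0.4608 0.2838] r 0.0300 mid [0.4606 0.2839] 394
lid top ztop 0.0410 c [0.4745 0.1349] r 0.0106 mid [0.474  0.1348] 64
lid side ztop 0.0427 c [0.4748 0.1369] r 0.0112 mid [0.4744 0.1367] 102
blue top ztop 0.0271 c [ 0.4525 -0.0179] r 0.0289 mid [ 0.4521 -0.0176] 103
blue side ztop 0.0285 c [ 0.4529 -0.0168] r 0.0301 mid [ 0.453  -0.0157] 180
red top ztop 0.0271 c [
[... 254 characters left out ...]
0305 mid [ 0.4494 -0.2929] 103
pot top ztop 0.0689 c [ 0.5829 -0.2931] r 0.0166 mid [ 0.5829 -0.2924] 29
pot side ztop 0.0702 c [ 0.5844 -0.2934] r 0.0163 mid [ 0.5847 -0.2933] 22
green top ztop 0.0272 c [ 0.3624 -0.1694] r 0.0294 mid [ 0.3626 -0.1688] 127
green side ztop 0.0285 c [ 0.363  -0.1691] r 0.0303 mid [ 0.3633 -0.1684] 127
pad top [[ 0.7058 -0.0741  0.004 ]
 [ 0.7009  0.0417  0.004 ]
 [ 0.5851  0.0369  0.004 ]
 [ 0.5895 -0.0791  0.004 ]] ctr [ 0.64532633 -0.01864427  0.004     ] z 0.0028481966161086336
pad side [[ 0.7078 -0.0698  0.004 ]
 [ 0.701   0.046   0.004 ]
 [ 0.5847  0.0389  0.004 ]
 [ 0.5931 -0.0793  0.004 ]] ctr [ 0.64664244 -0.0160534   0.004     ] z 0.006103658278791335
```

View pics/red.png

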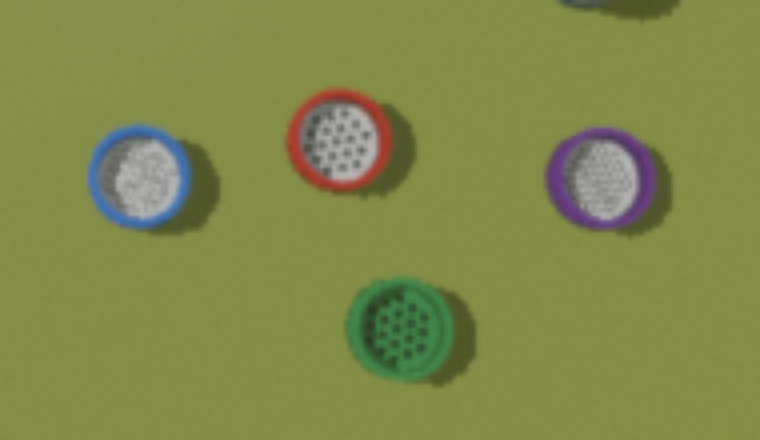

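The crop shows red at (340,140), green at (400,328), blue at (140,178) and violet at (602,178). That confirms the red ring is the one meant. Both views agree within 2 mm, and the rims come out at 26–28 mm for the 26 mm sieves.

```bash
python3 -m pendant '[[0,0,0,0,0,0.12],[0,0,0,0,0,0.12],[3.8,-2,0,0,0,0],[3.8,-2,0,0,0,0],[3.8,-2,0,0,0,0],[3.8,-2,0,0,0,0],[3.8,-2,0,0,0,0],[3.8,-2,0,0,0,0]]' 1 40
python3 -m pendant '[[2,-3.6,0,0,0,0],[2,-3.6,0,0,0,0],[2,-3.6,0,0,0,0],[2,-3.6,0,0,0,0],[2,-3.6,0,0,0,0],[2,-3.6,0,0,0,0],[2,-3.6,0,0,0,0],[2,-3.6,0,0,0,0]]'
```

```text
clock: 0.87
position: [0.3712, -0.4895, 0.2503]
tcp_rot: [-3.142, 0.001, 0.0]
ft_force: [0.4, -1.3, -0.1]
width: 0.0852
finger_force: 0.0
clock: 1.53
position: [0.5303, -0.2009, 0.2504]
tcp_rot: [3.141, -0.0, 0.0]
ft_force: [1.7, -0.2, 0.4]
width: 0.0854
finger_force: 0.0
```

```bash
python3 -m pendant '[[0.8,-3.6,0,0,0,0],[0.8,-3.6,0,0,0,0],[0.8,-3.6,0,0,0,0],[0.8,-3.6,0,0,0,0],[0.8,-3.6,0,0,0,0],[0.8,-3.6,0,0,0,0],[0.8,-3.6,0,0,0,0],[0.8,-3.6,0,0,0,0]]'
python3 -m pendant '[[0,-3.6,1,0,0,0],[0,-3.6,2,0,0,0],[0,-3.6,2,0,0,0],[0,-3.6,2,0,0,0],[0,-3.6,2,0,0,0],[0,-3.6,2,0,0,0],[0,0,0,0,0,0],[0,0,0,0,0,0]]'
```

```text
clock: 2.2
position: [0.5939, 0.087, 0.2503]
tcp_rot: [3.142, -0.0, -0.0]
ft_force: [0.8, -0.4, 0.1]
width: 0.0856
finger_force: 0.0
clock: 2.87
position: [0.5923, 0.3035, 0.1384]
tcp_rot: [3.141, 0.005, -0.004]
ft_force: [-0.3, -0.9, -0.2]
width: 0.0854
finger_force: 0.0
```

```bash
python3 -m pendant '[[0.8,0,1,0,0,0],[0,0,2,0,0,0],[0,0,2,0,0,0],[0,0,2,0,0,0],[0,0,2,0,0,0],[0,0,1,0,0,0],[0,0,0,0,0,0],[0,0,0,0,0,0]]'
```

```text
clock: 3.53
position: [0.6025, 0.3005, 0.0406]
tcp_rot: [3.141, -0.002, 0.0]
ft_force: [0.6, 0.1, 0.3]
width: 0.0854
finger_force: 0.0
```

```bash
python3 -m pendant '[[-0.2,-0.35,0.5,0,0,0],[0,0,0.7,0,0,0],[0,0,0.7,0,0,0],[0,0,0,0,0,0],[0,0,0,0,0,0],[0,0,0,0,0,0],[0,0,0,0,0,0],[0,0,0,0,0,0]]'
python3 -m pendant '[[0,0,0,0,0,0],[0,0,0,0,0,0],[0,0,0,0,0,0],[0,0,0,0,0,0],[0,0,0,0,0,0],[0,0,0,0,0,0],[0,0,0,0,0,0],[0,0,0,0,0,0]]' 0 40
```

```text
clock: 4.2
position: [0.6001, 0.3047, 0.0216]
tcp_rot: [-3.141, 0.001, -0.001]
ft_force: [-0.1, 0.7, 0.4]
width: 0.0852
finger_force: 0.0
clock: 4.87
position: [0.6, 0.3048, 0.0219]
tcp_rot: [-3.141, 0.0, -0.001]
ft_force: [-2.5, -1.4, 7.4]
width: 0.0591
finger_force: 42.2
```

```bash
python3 -m pendant '[[0,0,-1,0,0,0],[0,0,-2,0,0,0],[0,0,-2,0,0,0],[0,1.5,-1,0,0,0],[0.6,3,0,0,0,0],[0.6,3,0,0,0,0],[0.6,3,0,0,0,0],[0.6,3,0,0,0,0]]'
python3 -m pendant '[[0.6,3,0,0,0,0],[0.6,3,0,0,0,0],[0.6,3,0,0,0,0],[0.4,3,0,0,0,0],[0,3,0,0,0,0],[0,3,0,0,0,0],[0,0,0,0,0,0],[0,0,0,0,0,0]]'
```

```text
clock: 5.53
position: [0.624, 0.1678, 0.082]
tcp_rot: [3.141, -0.0, 0.001]
ft_force: [1.3, 0.6, -1.2]
width: 0.0594
finger_force: 43.8
clock: 6.2
position: [0.6456, -0.0131, 0.0817]
tcp_rot: [3.141, -0.006, 0.0]
ft_force: [-0.4, 0.9, -0.2]
width: 0.0589
finger_force: 43.8
```

```bash
python3 -m pendant '[[0,0.4,1.5,0,0,0],[0,0,1.5,0,0,0],[0,0,1.2,0,0,0],[0,0,0.8,0,0,0],[0,0,0.3,0,0,0],[0,0,0.15,0,0,0],[0,0,0,0,0,0],[0,0,0,0,0,0]]'
```

```text
clock: 6.87
position: [0.6461, -0.0141, 0.0272]
tcp_rot: [-3.142, 0.0, -0.001]
ft_force: [0.6, 0.2, -0.7]
width: 0.0589
finger_force: 43.8
```

```bash
python3 -m pendant '[[0,0,0.1,0,0,0],[0,0,0.05,0,0,0],[0,0,0,0,0,0],[0,0,0,0,0,0],[0,0,0,0,0,0],[0,0,0,0,0,0],[0,0,0,0,0,0],[0,0,0,0,0,0]]'
python3 -m pendant '[[0,0,0,0,0,0],[0,0,0,0,0,0],[0,0,0,0,0,0],[0,0,0,0,0,0],[0,0,0,0,0,0],[0,0,0,0,0,0],[0,0,0,0,0,0],[0,0,0,0,0,0]]' 1
python3 -m pendant '[[0,0,-1,0,0,0],[0,0,-2,0,0,0],[0,0,-2,0,0,0],[0,0,-2,0,0,0],[0,0,-2,0,0,0],[-2.5,1,-1,0,0,0],[-2.5,0,0,0,0,0],[-2.5,0,0,0,0,0]]'
```

```text
clock: 7.53
position: [0.6462, -0.0143, 0.0259]
tcp_rot: [-3.142, 0.0, -0.001]
ft_force: [-1.3, 0.6, 6.0]
width: 0.0588
finger_force: 44.5
clock: 8.2
position: [0.6458, -0.0143, 0.0253]
tcp_rot: [-3.142, 0.0, 0.0]
ft_force: [0.8, -1.1, 0.4]
width: 0.0854
finger_force: 0.0
clock: 8.87
position: [0.5702, -0.0248, 0.1267]
tcp_rot: [3.141, -0.002, 0.003]
ft_force: [0.6, -0.1, -0.7]
width: 0.0854
finger_force: 0.0
```

```bash
python3 -m pendant '[[-3,0,0,0,0,0],[-3,0,0,0,0,0],[-3,0,0,0,0,0],[-2.5,-0.8,0,0,0,0],[0,0,0,0,0,0],[0,0,0,0,0,0],[0,0,0,0,0,0],[0,0,0,0,0,0]]'
python3 - <<'E'
from m import *
F={}
for n in('top','side'):
    p,d=shot(n,n+'2.png'); F[n]=cloud(n,d)
measure(dict(pan=(.646,-.015,.03)),F)
E
```

```text
clock: 9.53
position: [0.4567, -0.0163, 0.1256]
tcp_rot: [-3.142, 0.001, -0.002]
ft_force: [-0.8, -0.6, 0.5]
width: 0.0854
finger_force: 0.0
pan top ztop 0.0292 c [ 0.6463 -0.0144] r 0.0295 mid [ 0.6456 -0.0149] 97
pan side ztop 0.0309 c [ 0.6464 -0.0135] r 0.0303 mid [ 0.6463 -0.0135] 171
```

View pics/side2.png

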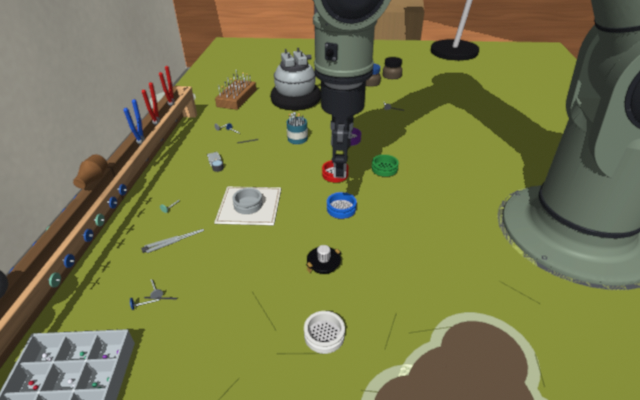

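The side view shows the pan standing flat on the pad at (248,200). It measures (0.646, -0.014), which matches the TCP pose at release. Next is the blue sieve.

```bash
python3 -m pendant '[[-0.4,0.1,1,0,0,0],[0,0,2,0,0,0],[0,0,2,0,0,0],[0,0,2,0,0,0],[0,0,1.5,0,0,0],[0,0,0.8,0,0,0],[0,0,0,0,0,0],[0,0,0,0,0,0]]'
```

```text
clock: 10.3
position: [0.4519, -0.0172, 0.0324]
tcp_rot: [3.142, -0.0, -0.001]
ft_force: [-0.4, 0.3, 0.7]
width: 0.0854
finger_force: 0.0
```

```bash
python3 -m pendant '[[0.05,0,0.5,0,0,0],[0,0,0.45,0,0,0],[0,0,0,0,0,0],[0,0,0,0,0,0],[0,0,0,0,0,0],[0,0,0,0,0,0],[0,0,0,0,0,0],[0,0,0,0,0,0]]'
python3 -m pendant '[[0,0,0,0,0,0],[0,0,0,0,0,0],[0,0,0,0,0,0],[0,0,0,0,0,0],[0,0,0,0,0,0],[0,0,0,0,0,0],[0,0,0,0,0,0],[0,0,0,0,0,0]]' 0 40
python3 -m pendant '[[0,0,-1,0,0,0],[0,0,-2,0,0,0],[0,0,-2,0,0,0],[1,0,-1,0,0,0],[2.5,0,0,0,0,0],[3,0,0,0,0,0],[3,0,0,0,0,0],[3,0,0,0,0,0]]'
python3 -m pendant '[[3,0,0,0,0,0],[2.5,0,0,0,0,0],[1.4,0,0,0,0,0],[0,0,0,0,0,0],[0,0,0,0,0,0],[0,0,0,0,0,0],[0,0,0,0,0,0],[0,0,0,0,0,0]]'
```

```text
clock: 10.97
position: [0.4523, -0.0172, 0.0229]
tcp_rot: [-3.142, 0.0, -0.0]
ft_force: [0.2, 0.2, 0.6]
width: 0.0855
finger_force: 0.0
clock: 11.63
position: [0.4523, -0.0172, 0.0233]
tcp_rot: [3.141, -0.0, 0.001]
ft_force: [-4.2, 0.3, 19.2]
width: 0.0605
finger_force: 38.5
clock: 12.3
position: [0.5786, -0.0174, 0.0834]
tcp_rot: [-3.142, 0.001, -0.0]
ft_force: [-0.6, -0.3, -0.3]
width: 0.0596
finger_force: 43.4
clock: 12.97
position: [0.6458, -0.0174, 0.0831]
tcp_rot: [3.142, -0.0, -0.0]
ft_force: [-1.6, -0.8, -1.2]
width: 0.0598
finger_force: 43.4
```

```bash
python3 -m pendant '[[0,-0.32,1,0,0,0],[0,0,1,0,0,0],[0,0,0.6,0,0,0],[0,0,0.4,0,0,0],[0,0,0.2,0,0,0],[0,0,0,0,0,0],[0,0,0,0,0,0],[0,0,0,0,0,0]]'
python3 -m pendant '[[0,0,0.15,0,0,0],[0,0,0.15,0,0,0],[0,0,0.1,0,0,0],[0,0,0.1,0,0,0],[0,0,0,0,0,0],[0,0,0,0,0,0],[0,0,0,0,0,0],[0,0,0,0,0,0]]'
```

```text
clock: 13.63
position: [0.6465, -0.0141, 0.0511]
tcp_rot: [-3.142, 0.001, -0.001]
ft_force: [-0.1, 0.8, -0.7]
width: 0.0601
finger_force: 43.4
clock: 14.3
position: [0.6463, -0.0141, 0.0458]
tcp_rot: [-3.142, 0.0, -0.0]
ft_force: [-0.4, 0.3, -1.1]
width: 0.0598
finger_force: 43.4
```

```bash
python3 -m pendant '[[0,0,0.05,0,0,0],[0,0,0.05,0,0,0],[0,0,0,0,0,0],[0,0,0,0,0,0],[0,0,0,0,0,0],[0,0,0,0,0,0],[0,0,0,0,0,0],[0,0,0,0,0,0]]'
python3 -m pendant '[[0,0,0,0,0,0],[0,0,0,0,0,0],[0,0,0,0,0,0],[0,0,0,0,0,0],[0,0,0,0,0,0],[0,0,0,0,0,0],[0,0,0,0,0,0],[0,0,0,0,0,0]]' 1
python3 -m pendant '[[0,0,-1,0,0,0],[0,0,-2,0,0,0],[0,0,-2,0,0,0],[0,0,-2,0,0,0],[0,-2,-1,0,0,0],[0,-3,0,0,0,0],[-2,-3,0,0,0,0],[-2,-3,0,0,0,0]]'
python3 -m pendant '[[-2,-3,0,0,0,0],[-2,-3,0,0,0,0],[-2,-3,0,0,0,0],[-2,-3,0,0,0,0],[-2,-3,0,0,0,0],[-2,-3,0,0,0,0],[-2.4,-0.5,0,0,0,0],[0,0,0,0,0,0]]'
python3 - <<'E'
from m import *
F={}
for n in('top','side'):
    p,d=shot(n,n+'3.png'); F[n]=cloud(n,d)
measure(dict(blue=(.646,-.014,.03)),F)
E
```

```text
clock: 14.97
position: [0.6463, -0.0141, 0.0456]
tcp_rot: [3.142, -0.001, 0.0]
ft_force: [-5.7, -0.0, 13.6]
width: 0.06
finger_force: 44.8
clock: 15.63
position: [0.6463, -0.0141, 0.0448]
tcp_rot: [-3.142, 0.0, 0.0]
ft_force: [-0.3, -0.0, -0.1]
width: 0.0854
finger_force: 0.0
clock: 16.3
position: [0.6061, 0.097, 0.1256]
tcp_rot: [-3.141, 0.002, -0.002]
ft_force: [0.3, 1.8, 0.4]
width: 0.0855
finger_force: 0.0
clock: 16.97
position: [0.4581, 0.2839, 0.1255]
tcp_rot: [-3.141, -0.009, 0.002]
ft_force: [0.7, 0.8, -0.5]
width: 0.0851
finger_force: 0.0
blue top ztop 0.0485 c [ 0.6467 -0.0143] r 0.0297 mid [ 0.6473 -0.0145] 133
blue side ztop 0.0506 c [ 0.6469 -0.0131] r 0.0301 mid [ 0.6472 -0.0132] 177
```

Blue's rim measures 48.5 and 50.6 mm in the two views. The expected height is 48 mm and the cameras read 1–2 mm high, so it is seated. Now the white sieve.

```bash
python3 -m pendant '[[0.2,0.1,1,0,0,0],[0,0,2,0,0,0],[0,0,2,0,0,0],[0,0,2,0,0,0],[0,0,1.5,0,0,0],[0,0,0.8,0,0,0],[0,0,0,0,0,0],[0,0,0,0,0,0]]'
```

```text
clock: 17.73
position: [0.4648, 0.2795, 0.0318]
tcp_rot: [3.141, -0.002, -0.0]
ft_force: [-0.8, -1.0, 0.5]
width: 0.0851
finger_force: 0.0
```

```bash
python3 -m pendant '[[-0.42,-0.35,0,0,0,0],[0,0,0.4,0,0,0],[0,0,0.48,0,0,0],[0,0,0,0,0,0],[0,0,0,0,0,0],[0,0,0,0,0,0],[0,0,0,0,0,0],[0,0,0,0,0,0]]'
python3 -m pendant '[[0,0,0,0,0,0],[0,0,0,0,0,0],[0,0,0,0,0,0],[0,0,0,0,0,0],[0,0,0,0,0,0],[0,0,0,0,0,0],[0,0,0,0,0,0],[0,0,0,0,0,0]]' 0 40
python3 -m pendant '[[0,0,-1,0,0,0],[0,0,-2,0,0,0],[0,0,-2,0,0,0],[0,0,-2,0,0,0],[1,1.5,-1,0,0,0],[2,3,0,0,0,0],[2,3,0,0,0,0],[2,3,0,0,0,0]]'
python3 -m pendant '[[2,3,0,0,0,0],[2,3,0,0,0,0],[2,3,0,0,0,0],[2,3,0,0,0,0],[2,3,0,0,0,0],[1.5,3,0,0,0,0],[0,1,0,0,0,0],[0,0,0,0,0,0]]'
```

```text
clock: 18.4
position: [0.4603, 0.2834, 0.0231]
tcp_rot: [-3.141, 0.001, -0.0]
ft_force: [1.3, 0.1, -0.0]
width: 0.0856
finger_force: 0.0
clock: 19.07
position: [0.4603, 0.2834, 0.0236]
tcp_rot: [-3.142, 0.001, -0.001]
ft_force: [-4.1, -2.0, 15.3]
width: 0.0601
finger_force: 39.6
clock: 19.73
position: [0.5308, 0.1773, 0.1039]
tcp_rot: [-3.141, -0.001, -0.001]
ft_force: [0.5, 0.6, -0.9]
width: 0.0594
finger_force: 43.4
clock: 20.4
position: [0.6453, -0.0158, 0.1031]
tcp_rot: [3.14, -0.008, -0.0]
ft_force: [-0.6, 0.4, -1.3]
width: 0.0599
finger_force: 43.4
```

```bash
python3 -m pendant '[[0,0,0,0,0,0],[0,0,0,0,0,0],[0,0,1,0,0,0],[0,0,1,0,0,0],[0,0,0.5,0,0,0],[0,0,0,0,0,0],[0,0,0,0,0,0],[0,0,0,0,0,0]]'
```

```text
clock: 21.07
position: [0.6452, -0.0114, 0.078]
tcp_rot: [-3.142, 0.0, -0.0]
ft_force: [0.5, 0.2, -0.3]
width: 0.0598
finger_force: 43.4
```

```bash
python3 -m pendant '[[0.1,0.27,0,0,0,0],[0,0,0.3,0,0,0],[0,0,0.25,0,0,0],[0,0,0,0,0,0],[0,0,0.2,0,0,0],[0,0,0.2,0,0,0],[0,0,0.15,0,0,0],[0,0,0,0,0,0]]'
python3 -m pendant '[[0,0,0.1,0,0,0],[0,0,0.1,0,0,0],[0,0,0,0,0,0],[0,0,0,0,0,0],[0,0,0,0,0,0],[0,0,0,0,0,0],[0,0,0,0,0,0],[0,0,0,0,0,0]]'
```

```text
clock: 21.73
position: [0.6459, -0.0143, 0.0666]
tcp_rot: [-3.142, 0.0, 0.001]
ft_force: [0.7, 0.6, -0.9]
width: 0.0597
finger_force: 43.4
clock: 22.4
position: [0.6462, -0.0143, 0.0658]
tcp_rot: [3.142, -0.0, 0.001]
ft_force: [-3.3, 0.6, 11.5]
width: 0.0594
finger_force: 44.6
```

```bash
python3 -m pendant '[[0,0,0,0,0,0],[0,0,0,0,0,0],[0,0,0,0,0,0],[0,0,0,0,0,0],[0,0,0,0,0,0],[0,0,0,0,0,0],[0,0,0,0,0,0],[0,0,0,0,0,0]]' 1
python3 -m pendant '[[0,0,-1,0,0,0],[0,0,-2,0,0,0],[0,0,-2,0,0,0],[0,0,-2,0,0,0],[0,0,-1,0,0,0],[-2.5,1.5,0,0,0,0],[-3,2,0,0,0,0],[-3,2,0,0,0,0]]'
python3 -m pendant '[[-3,2,0,0,0,0],[-3,2,0,0,0,0],[-2.7,2,0,0,0,0],[0,0.8,0,0,0,0],[0,0,1,0,0,0],[0,0,1,0,0,0],[0,0,0,0,0,0],[0,0,0,0,0,0]]'
python3 - <<'E'
from m import *
F={}
for n in('top','side'):
    p,d=shot(n,n+'4.png'); F[n]=cloud(n,d)
measure(dict(white=(.646,-.014,.03)),F)
E
```

```text
clock: 23.07
position: [0.6461, -0.0143, 0.065]
tcp_rot: [-3.142, 0.0, 0.0]
ft_force: [-0.9, -0.6, -0.5]
width: 0.0854
finger_force: 0.0
clock: 23.73
position: [0.5599, -0.0694, 0.1451]
tcp_rot: [-3.142, -0.001, -0.0]
ft_force: [0.3, -0.4, -0.0]
width: 0.0856
finger_force: 0.0
clock: 24.4
position: [0.4742, -0.1362, 0.1241]
tcp_rot: [-3.141, -0.002, 0.002]
ft_force: [0.5, -0.5, 0.6]
width: 0.0853
finger_force: 0.0
white top ztop 0.0683 c [ 0.6464 -0.0147] r 0.0296 mid [ 0.6461 -0.0151] 136
white side ztop 0.0701 c [ 0.6463 -0.0137] r 0.0302 mid [ 0.6464 -0.0139] 190
```

White's rim measures about 68 mm, which is the seated height. Now the red sieve.

```bash
python3 -m pendant '[[0,0,1,0,0,0],[0,0,2,0,0,0],[0,0,2,0,0,0],[0,0,2,0,0,0],[0,0,1.5,0,0,0],[0,0,0.7,0,0,0],[0,0,0,0,0,0],[0,0,0,0,0,0]]'
```

```text
clock: 25.17
position: [0.4741, -0.1371, 0.0331]
tcp_rot: [-3.141, -0.0, 0.0]
ft_force: [0.2, 0.4, 0.9]
width: 0.0852
finger_force: 0.0
```

```bash
python3 -m pendant '[[0,0,0.5,0,0,0],[0,0,0.5,0,0,0],[0,0,0,0,0,0],[0,0,0,0,0,0],[0,0,0,0,0,0],[0,0,0,0,0,0],[0,0,0,0,0,0],[0,0,0,0,0,0]]'
python3 -m pendant '[[0,0,0,0,0,0],[0,0,0,0,0,0],[0,0,0,0,0,0],[0,0,0,0,0,0],[0,0,0,0,0,0],[0,0,0,0,0,0],[0,0,0,0,0,0],[0,0,0,0,0,0]]' 0 40
python3 -m pendant '[[0,0,-1,0,0,0],[0,0,-2,0,0,0],[0,0,-2,0,0,0],[0,0,-2,0,0,0],[0,0,-2,0,0,0],[0,0,-1,0,0,0],[2,-1.5,0,0,0,0],[3,-2,0,0,0,0]]'
python3 -m pendant '[[3,-2,0,0,0,0],[3,-2,0,0,0,0],[3,-2,0,0,0,0],[3,-2,0,0,0,0],[0.3,-0.8,0,0,0,0],[0,0,0,0,0,0],[0,0,0,0,0,0],[0,0,0,0,0,0]]'
```

```text
clock: 25.83
position: [0.4741, -0.1373, 0.0231]
tcp_rot: [3.142, -0.0, 0.0]
ft_force: [-0.4, 0.1, -0.9]
width: 0.0855
finger_force: 0.0
clock: 26.5
position: [0.4741, -0.1373, 0.0235]
tcp_rot: [3.141, -0.001, 0.0]
ft_force: [-3.8, 1.9, 16.4]
width: 0.0603
finger_force: 39.2
clock: 27.17
position: [0.5231, -0.1041, 0.124]
tcp_rot: [3.14, -0.007, -0.0]
ft_force: [1.5, -1.2, -1.6]
width: 0.0597
finger_force: 43.4
clock: 27.83
position: [0.6463, -0.0155, 0.1228]
tcp_rot: [3.141, -0.002, -0.001]
ft_force: [0.0, 0.7, -0.8]
width: 0.0595
finger_force: 43.4
```

```bash
python3 -m pendant '[[0,-0.1,0,0,0,0],[0,0,1,0,0,0],[0,0,1,0,0,0],[0,0,0.5,0,0,0],[0,0,0,0,0,0],[0,0,0,0,0,0],[0,0,0,0,0,0],[0,0,0,0,0,0]]'
```

```text
clock: 28.5
position: [0.6473, -0.0133, 0.0983]
tcp_rot: [-3.142, 0.0, -0.001]
ft_force: [0.5, -0.1, -1.5]
width: 0.0598
finger_force: 43.4
```

```bash
python3 -m pendant '[[-0.06,0.1,0,0,0,0],[0,0,0.4,0,0,0],[0,0,0.25,0,0,0],[0,0,0,0,0,0],[0,0,0.2,0,0,0],[0,0,0.15,0,0,0],[0,0,0.1,0,0,0],[0,0,0,0,0,0]]'
python3 -m pendant '[[0,0,0.1,0,0,0],[0,0,0.1,0,0,0],[0,0,0,0,0,0],[0,0,0,0,0,0],[0,0,0,0,0,0],[0,0,0,0,0,0],[0,0,0,0,0,0],[0,0,0,0,0,0]]'
```

```text
clock: 29.17
position: [0.6463, -0.0143, 0.0867]
tcp_rot: [-3.142, 0.0, 0.001]
ft_force: [0.3, -0.6, -0.8]
width: 0.0595
finger_force: 43.4
clock: 29.83
position: [0.6467, -0.0143, 0.0857]
tcp_rot: [3.142, -0.001, 0.001]
ft_force: [-4.0, -0.5, 10.8]
width: 0.0593
finger_force: 44.5
```

```bash
python3 -m pendant '[[0,0,0,0,0,0],[0,0,0,0,0,0],[0,0,0,0,0,0],[0,0,0,0,0,0],[0,0,0,0,0,0],[0,0,0,0,0,0],[0,0,0,0,0,0],[0,0,0,0,0,0]]' 1
python3 -m pendant '[[0,0,-1,0,0,0],[0,0,-2,0,0,0],[0,0,-2,0,0,0],[0,0,-2,0,0,0],[0,0,-1,0,0,0],[-2.5,-2,0,0,0,0],[-3,-2.5,0,0,0,0],[-3,-2.5,0,0,0,0]]'
python3 -m pendant '[[-3,-2.5,0,0,0,0],[-3,-2.5,0,0,0,0],[-2.6,-2.5,0,0,0,0],[0,-0.5,0,0,0,0],[0,0,1,0,0,0],[0,0,2,0,0,0],[0,0,1,0,0,0],[0,0,0,0,0,0]]'
python3 - <<'E'
from m import *
F={}
for n in('top','side'):
    p,d=shot(n,n+'5.png'); F[n]=cloud(n,d)
measure(dict(red=(.646,-.014,.03)),F)
E
```

```text
clock: 30.5
position: [0.6465, -0.0143, 0.085]
tcp_rot: [-3.142, 0.0, -0.0]
ft_force: [-0.7, 0.2, 0.4]
width: 0.0855
finger_force: 0.0
clock: 31.17
position: [0.5603, 0.056, 0.1651]
tcp_rot: [-3.142, 0.003, -0.0]
ft_force: [1.1, 1.1, 0.3]
width: 0.0855
finger_force: 0.0
clock: 31.83
position: [0.475, 0.1346, 0.1227]
tcp_rot: [3.14, -0.002, -0.005]
ft_force: [-1.4, -0.4, 0.0]
width: 0.0849
finger_force: 0.0
red top ztop 0.0877 c [ 0.6464 -0.0144] r 0.0294 mid [ 0.6459 -0.0145] 156
red side ztop 0.0899 c [ 0.646  -0.0129] r 0.0299 mid [ 0.6463 -0.0128] 193
```

View pics/side5.png

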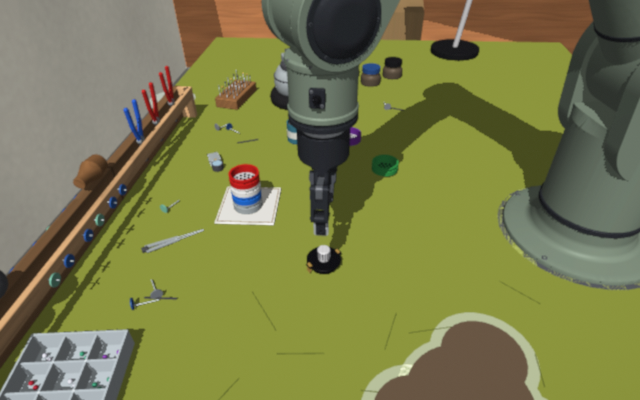

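The side view shows pan, blue, white and red stacked straight at (246,188), with the red rim at about 88 mm as expected. The lid is at (323,260), right under the gripper.

```bash
python3 -m pendant '[[0,0,1,0,0,0],[0,0,2,0,0,0],[0,0,2,0,0,0],[0,0,1.2,0,0,0],[0,0,0.8,0,0,0],[0,0,0,0,0,0],[0,0,0,0,0,0],[0,0,0,0,0,0]]'
```

```text
clock: 32.6
position: [0.476, 0.1358, 0.0557]
tcp_rot: [-3.141, 0.001, -0.002]
ft_force: [0.3, -0.0, 1.2]
width: 0.085
finger_force: 0.0
```

```bash
python3 -m pendant '[[-0.14,0,0.5,0,0,0],[0,0,0.5,0,0,0],[0,0,0.45,0,0,0],[0,0,0,0,0,0],[0,0,0,0,0,0],[0,0,0,0,0,0],[0,0,0,0,0,0],[0,0,0,0,0,0]]'
python3 -m pendant '[[0,0,0,0,0,0],[0,0,0,0,0,0],[0,0,0,0,0,0],[0,0,0,0,0,0],[0,0,0,0,0,0],[0,0,0,0,0,0],[0,0,0,0,0,0],[0,0,0,0,0,0]]' 0 50
python3 -m pendant '[[0,0,0,0,0,0],[0,0,0,0,0,0],[0,0,0,0,0,0],[0,0,0,0,0,0],[0,0,0,0,0,0],[0,0,0,0,0,0],[0,0,0,0,0,0],[0,0,0,0,0,0]]'
```

```text
clock: 33.27
position: [0.4742, 0.1358, 0.0406]
tcp_rot: [-3.141, 0.0, -0.0]
ft_force: [0.4, 0.4, -0.5]
width: 0.0854
finger_force: 0.0
clock: 33.93
position: [0.4742, 0.1357, 0.0407]
tcp_rot: [3.142, -0.001, 0.0]
ft_force: [-1.1, -0.8, 6.0]
width: 0.0202
finger_force: 48.6
clock: 34.6
position: [0.4742, 0.1357, 0.0407]
tcp_rot: [3.142, -0.0, 0.0]
ft_force: [-1.4, -0.4, 6.3]
width: 0.0201
finger_force: 48.6
```

```bash
python3 -m pendant '[[0,0,-1,0,0,0],[0,0,-2,0,0,0],[0,0,-2,0,0,0],[0,0,-2,0,0,0],[0,0,-2,0,0,0],[0,0,-2,0,0,0],[0,0,-1,0,0,0],[0,0,0,0,0,0]]'
python3 -m pendant '[[2,1.5,0,0,0,0],[2.5,2,0,0,0,0],[2.5,2,0,0,0,0],[2.5,2,0,0,0,0],[2.5,2,0,0,0,0],[2.5,2,0,0,0,0],[2,2,0,0,0,0],[0.7,1.5,0,0,0,0]]'
python3 -m pendant '[[0,0,0,0,0,0],[0,0,0,0,0,0],[0,0,0,0,0,0],[0,0,0,0,0,0],[0,0,0,0,0,0],[0,0,0,0,0,0],[0,0,0,0,0,0],[0,0,0,0,0,0]]'
python3 - <<'E'
from h import *
p,d=shot('side'); cv2.imwrite('pics/lid.png',cv2.resize(p[80:240,170:330,::-1],None,fx=3.5,fy=3.5))
E
```

```text
clock: 35.27
position: [0.475, 0.1359, 0.1627]
tcp_rot: [-3.141, 0.001, -0.005]
ft_force: [1.0, -0.0, -1.0]
width: 0.0201
finger_force: 49.0
clock: 35.93
position: [0.6477, -0.0165, 0.1589]
tcp_rot: [3.141, -0.002, -0.001]
ft_force: [-0.6, -0.8, -0.2]
width: 0.0203
finger_force: 49.0
clock: 36.6
position: [0.646, -0.0141, 0.1606]
tcp_rot: [-3.142, -0.0, -0.0]
ft_force: [0.9, 0.2, -0.4]
width: 0.0199
finger_force: 49.0
```

View pics/lid.png

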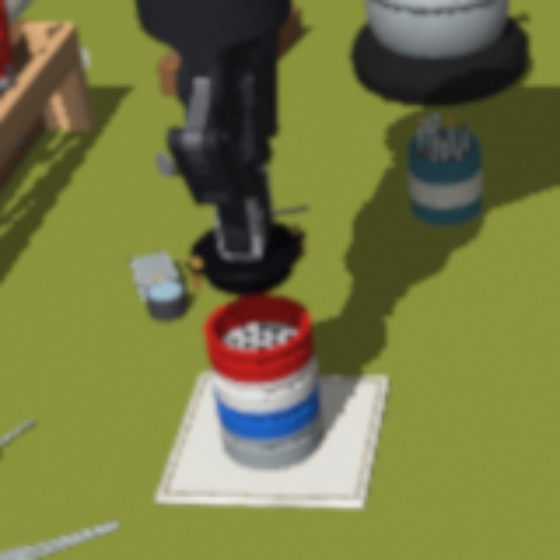

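The crop shows the lid held level at about (245,260), just above the stack.

```bash
python3 -m pendant '[[0,0,1,0,0,0],[0,0,1,0,0,0],[0,0,0.6,0,0,0],[0,0,0.3,0,0,0],[0,0,0,0,0,0],[0,0,0,0,0,0],[0,0,0,0,0,0],[0,0,0,0,0,0]]'
python3 -m pendant '[[0,0,0.2,0,0,0],[0,0,0.2,0,0,0],[0,0,0.2,0,0,0],[0,0,0,0,0,0],[0,0,0,0,0,0],[0,0,0,0,0,0],[0,0,0,0,0,0],[0,0,0,0,0,0]]'
```

```text
clock: 37.32
position: [0.6463, -0.0143, 0.1319]
tcp_rot: [-3.142, 0.0, -0.001]
ft_force: [-1.0, -0.3, -1.6]
width: 0.0197
finger_force: 49.0
clock: 37.98
position: [0.6461, -0.0143, 0.1256]
tcp_rot: [-3.142, 0.0, -0.0]
ft_force: [0.0, 0.1, -1.5]
width: 0.02
finger_force: 49.0
```

Next, down onto the tabs.

```bash
python3 -m pendant '[[0,0,0.1,0,0,0],[0,0,0.1,0,0,0],[0,0,0.1,0,0,0],[0,0,0,0,0,0],[0,0,0,0,0,0],[0,0,0,0,0,0],[0,0,0,0,0,0],[0,0,0,0,0,0]]'
python3 -m pendant '[[0,0,0.1,0,0,0],[0,0,0.1,0,0,0],[0,0,0,0,0,0],[0,0,0,0,0,0],[0,0,0,0,0,0],[0,0,0,0,0,0],[0,0,0,0,0,0],[0,0,0,0,0,0]]' - 80
```

```text
clock: 38.65
position: [0.6461, -0.0143, 0.1225]
tcp_rot: [3.142, -0.0, 0.0]
ft_force: [0.7, -0.3, -0.6]
width: 0.0203
finger_force: 49.0
clock: 39.32
position: [0.6461, -0.0143, 0.1205]
tcp_rot: [-3.142, 0.0, 0.0]
ft_force: [1.5, -0.4, 1.4]
width: 0.0193
finger_force: 78.4
```

```bash
python3 -m pendant '[[0,0,0.1,0,0,0],[0,0,0.1,0,0,0],[0,0,0.05,0,0,0],[0,0,0,0,0,0],[0,0,0,0,0,0],[0,0,0,0,0,0],[0,0,0,0,0,0],[0,0,0,0,0,0]]'
python3 -m pendant '[[0,0,0.1,0,0,0],[0,0,0.1,0,0,0],[0,0,0.1,0,0,0],[0,0,0,0,0,0],[0,0,0,0,0,0],[0,0,0,0,0,0],[0,0,0,0,0,0],[0,0,0,0,0,0]]'
```

```text
clock: 39.98
position: [0.6461, -0.0143, 0.118]
tcp_rot: [-3.142, 0.0, 0.0]
ft_force: [-0.2, 0.2, -1.8]
width: 0.0191
finger_force: 78.5
clock: 40.65
position: [0.6461, -0.0143, 0.115]
tcp_rot: [-3.142, 0.0, 0.0]
ft_force: [0.2, 0.1, -0.6]
width: 0.0189
finger_force: 78.5
```

```bash
python3 -m pendant '[[0,0,0.1,0,0,0],[0,0,0.05,0,0,0],[0,0,0.05,0,0,0],[0,0,0,0,0,0],[0,0,0,0,0,0],[0,0,0,0,0,0],[0,0,0,0,0,0],[0,0,0,0,0,0]]'
```

```text
clock: 41.32
position: [0.6464, -0.0143, 0.1138]
tcp_rot: [-3.142, 0.001, -0.002]
ft_force: [-4.2, -0.7, 11.2]
width: 0.0194
finger_force: 80.0
```

Run:
```python
from h import *
p,d=shot('side'); cv2.imwrite('pics/lid2.png',cv2.resize(p[100:240,190:310,::-1],None,fx=4,fy=4))
```

```text
(no output)
```

View pics/lid2.png

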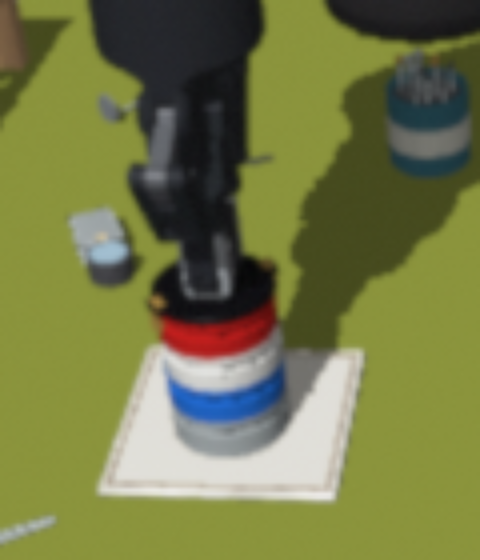

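The lid plate rests on the red rim at (220,290), and contact came at the expected height of 0.1138. One more light press, then release.

```bash
python3 -m pendant '[[0,0,0.05,0,0,0],[0,0,0.05,0,0,0],[0,0,0,0,0,0],[0,0,0,0,0,0],[0,0,0,0,0,0],[0,0,0,0,0,0],[0,0,0,0,0,0],[0,0,0,0,0,0]]'
python3 -m pendant '[[0,0,0,0,0,0],[0,0,0,0,0,0],[0,0,0,0,0,0],[0,0,0,0,0,0],[0,0,0,0,0,0],[0,0,0,0,0,0],[0,0,0,0,0,0],[0,0,0,0,0,0]]' 1
python3 -m pendant '[[0,0,-1,0,0,0],[0,0,-2,0,0,0],[0,0,-2,0,0,0],[0,0,-2,0,0,0],[0,0,-2,0,0,0],[-3,0,0,0,0,0],[-3,0,0,0,0,0],[-3,0,0,0,0,0]]'
python3 -m pendant '[[-3,0,0,0,0,0],[-3,0,0,0,0,0],[-3,0,0,0,0,0],[0,0,0,0,0,0],[0,0,0,0,0,0],[0,0,0,0,0,0],[0,0,0,0,0,0],[0,0,0,0,0,0]]'
python3 - <<'E'
from m import *
F={}
for n in('top','side'):
    p,d=shot(n); F[n]=cloud(n,d)
    if n=='side': cv2.imwrite('pics/fin.png',cv2.resize(p[100:240,190:310,::-1],None,fx=4,fy=4))
    C=F[n]; w=np.hypot(C[...,0]-.646,C[...,1]+.014); z=C[...,2][(w>.016)&(w<.026)&(C[...,2]>.07)]; print(n,'plate z',np.median(z),len(z))
measure(dict(lid=(.646,-.014,.03),violet=(.45,-.293,.03),pot=(.583,-.293,.03)),F)
E
```

```text
clock: 42.03
position: [0.6467, -0.0142, 0.1138]
tcp_rot: [3.142, -0.001, 0.003]
ft_force: [-7.0, -0.7, 23.4]
width: 0.019
finger_force: 81.3
clock: 42.7
position: [0.6461, -0.0143, 0.1119]
tcp_rot: [-3.142, 0.0, 0.0]
ft_force: [-0.2, 0.3, -0.7]
width: 0.0851
finger_force: 0.0
clock: 43.37
position: [0.5549, -0.0142, 0.2028]
tcp_rot: [-3.142, 0.0, -0.001]
ft_force: [0.5, -0.1, -0.5]
width: 0.0852
finger_force: 0.0
clock: 44.03
position: [0.4667, -0.0142, 0.202]
tcp_rot: [-3.141, 0.0, -0.0]
ft_force: [0.1, -0.0, 0.6]
width: 0.0852
finger_force: 0.0
top plate z 0.09098782096560287 73
side plate z 0.09393379475949015 171
lid top ztop 0.1135 c [ 0.6504 -0.0134] r 0.0076 mid [ 0.6527 -0.0128] 24
lid side ztop 0.1117 c [ 0.6472 -0.012 ] r 0.0115 mid [ 0.6473 -0.0124] 55
violet top ztop 0.0267 c [ 0.4498 -0.2938] r 0.0296 mid [ 0.45   -0.2937] 133
violet side ztop 0.0289 c [ 0.4492 -0.2937] r 0.0295 mid [ 0.4447 -0.2942] 75
pot top ztop 0.0696 c [ 0.5871 -0.2932] r 0.0138 mid [ 0.5872 -0.2928] 31
pot side ztop 0.0695 c [ 0.5851 -0.2936] r 0.0160 mid [ 0.585  -0.2932] 25
```

View pics/fin.png

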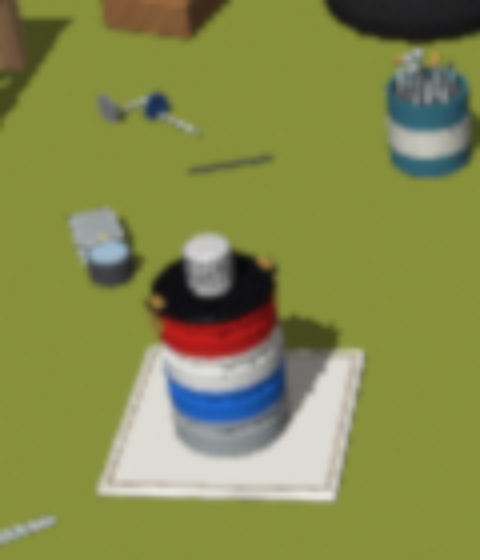

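The final crop shows the complete stack, with the lid plate flush on the red rim at (215,290). The plate top measures 91 and 94 mm in the two views. Clipped should be 92 mm, and merely resting on the tabs would be 101 mm. Violet and the pot have not moved.

```bash
python3 -c "
from plant import bot
print(bot.sign_off())"
```

```text
the job is handed in; nothing more can be done
None
```

The sieve stack is built on the pad (pan, blue, white, red, with the lid clipped down), the violet sieve and bur pot stayed where they were, and I handed the job in at about 44 s; sign-off returned no verdict.

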